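# Reload the bench carton stapler

## Task

Reload the bench stapler: draw its magazine rail fully back, lay the full-length wide staple strip down into the open channel, let go of it, and then push the rail home against its spring until the latch snaps and holds it shut with the strip up against the nose. Be gentle - never force the rail or jam the strip - and leave the narrow strip, the short remnant and everything else on the bench where they are.

Things in the scene. Friction and masses are not known exactly. Their poses are not given: they have to be found in the camera images.
- stapler: grey cast bench stapler, bolted down; base, column and 300 mm tall head at its +y end (the column beyond the head), steel magazine channel running from the head along -y. Origin on the bench under the channel's centre line; +y points along the channel to the nose (the driving end under the head), z up. Nose stop face at y = +105 mm; level channel floor 100 mm above the bench, back to y = -157 mm
- nose (a point): foot of the nose stop face, on the channel's centre line at floor height; axes as the stapler's. 'Behind the nose' is along -y from here. Channel 38 mm wide between walls that rise 6 mm straight, then flare out to 10 mm above the floor. Head and a roof 26 mm above the floor cover the first 20 mm behind the nose; keeper plate and latch box beside the channel to 70 mm, 30 mm tall; then all open
- rail (a joint): the rail, a slotted steel cover that slides on the channel, in m: grows as drawn back (-y) to a rubber stop at 0.135; about 2 N to slide. Starts part-way open. Its roof is 26 to 29 mm above the floor, front edge 30 mm behind the nose plus the reading. The keeper (latch and front rubber stops) is set in slots: home, where it latches, reads -0.005 to 0.013, different each time; front stop 1.5 mm past
- tab (a point): centre of the top of the rail's black upright pull tab: 32 mm wide (x), 12 mm thick (y), stands 35 mm out of the rail's roof, its top 164 mm above the bench, 133 mm behind the nose plus the rail's reading; axes as the stapler's
- follower (a joint): the aluminium spring follower that hangs in the rail and presses the strip to the nose, in m: 0 fully forward in the rail (face 25 mm behind the nose plus the rail's reading), grows as the strip presses it back: 0.052 to 0.070 with a full strip in and the rail latched. 6 N to start it, then 60 N/m. Not latched, it pushes the rail open again
- latch (a joint): spring tooth of the latch beside the channel, +x side, in m: 0 at rest, up to 0.0035 while the rail's lug holds it aside: from 16 mm before home until it snaps back behind the lug just past home. Push needed, in all: about 10 N before the lug meets the tooth, up to 17 N on its slope, 14 N then, 11 N after the snap, then rising on the rubber stops, which together with the latch bear 24 N (a push of 34 N) at most
- strip: the full-length wide staple strip, copper coloured, an inverted-U section: 35 mm wide (x) over its legs, 90 mm long (y), 24 mm tall, about 90 g. Origin at the centre of its underside. Lies legs down on the bench, in one of three places in front of the stapler; the same either way round. It goes into the channel legs down, lengthwise
- narrow_strip: another staple strip, 22 mm wide, 90 mm long, 24 mm tall: does not belong in this stapler
- short_strip: the remnant of a wide strip: 35 mm wide, only 42 mm long, 24 mm tall: leave
- knife: spatula with wooden handle, 240 mm long: leave; origin at its middle, underside
- bowl: glass bowl, 110 mm across, 45 mm tall: leave
- tile: dark pressed-plastic sample tile, 120 x 120 x 10 mm: leave
- brush: hand brush, 200 mm long, beyond the stapler: leave
- carton: cardboard carton, 100 x 140 x 50 mm: leave
- puck: dark red plastic disc, 90 mm across, 14 mm tall, beyond the stapler: leave
There are look-alikes about, which are no part of the job. What is shaped like the strip but purple or yellow is not meant.

How it is judged:
By the outcome, as a careful person would: the job done as asked, in the order asked, and still so for the second after the job is handed in, with the robot touching nothing.
It also fails if it takes over 72 s, if anything falls off the work surface, if the arm or the gripper's body presses on something with over 40 N, if the wrist force passes 120 N, or if a joint passes its speed limit or range.

## Robot

A 6-joint arm with a two-finger parallel gripper is mounted at the origin on the work surface. World frame = base frame: x ahead of the robot, y to its left, z up, the work surface at z = 0. Lengths are in m, angles in rad, forces in N, time in s.
With the tool pointing down it reaches from about 0.35 to 0.875 m from the base axis. Payload 15.5 kg.
Tool frame: the origin (TCP) lies midway between the tips of the shut fingers; the grasp point (between the pads) lies r.grip_depth behind it (r.grip_depth is the distance from the TCP to the grasp point, in m); z points along the fingers, y is the direction in which the jaws open and shut (so a half turn about z gives the same grasp; the last joint's range is limited). The gripper opens to 85 mm and grips with 20 to 120 N. Pads are 22 mm wide; open, the fingers measure 114 mm over their backs; the gripper's body (76 mm by 85 mm) begins 54 mm behind the grasp point. The pads swing forward as they close: fully open they stand 13 mm farther back than shut.
Start: joints at [1.242, 0.494, 1.345, -0, 1.302, -0.096], TCP at [0.144, 0.608, 0.231] pointing down, gripper open.
Joint ranges: [-2.91, 2.91], [-0.82, 2.16], [0.22, 2.67], [-1.22, 4.37], [0.12, 2.79], [-3.08, 3.08]. Speed limits (rad/s): [1.89, 1.89, 2.57, 3.01, 3.01, 3.01].

## Interface

Orientations are given as a rotation vector (axis times angle).
In Python, from workcell import r gives the robot as it stands.
- The arm moves only by the tool carry_out, never from a script. Its argument "series" is text: rows parted by semicolons, each of 7 numbers parted by spaces: the shift along the tool's x, y, z in m, then the turn, a rotation vector about the tool's x, y, z in degrees, then the closure in counts, from 0 (fully open) to 255 (shut). In form: x y z wx wy wz jaw; .... A call has 1 to 5 rows; each row shifts and turns the commanded pose from where the row before left it, along the tool's axes as they then stand; what a row does not reach is not made up. A row lasts 1/10 s, in which the tool goes at most 50 mm and 8.59 degrees, less where a joint would pass 70% of its speed; a pose out of reach is approached as far as the arm can. A call is refused whole if a number of a shift passes 0.05 or a number of a turn 8.59, either way. A call with a gripper value outside its range is refused whole. The fingers move at their own pace and stop on an object; "squeeze" is the grip in N (left out, the last holds). Time passes only in rows, so rows that do not move let the fingers close. It gives the time, the measured TCP pose, the force and the opening at its end, in the units of the state.
- r.sense(): the state, without advancing time (a new reading comes with each control period).
- r.get_image(name): name is "side" or "top" or "wrist"; returns the picture (420x560x3 uint8, blue, green, red); there is no depth.
- r.camera_params(name): a dict with "mtx" (3x3 intrinsics, pixels), "extrinsics" (4x4, takes a point from camera to world coordinates); the wrist camera has in their place "mount" (4x4, takes a point from camera to tool coordinates, whose origin is the TCP and whose axes are the flange's). Camera axes: x right, y down, z forward; pixel columns grow to the right and rows downward; lengths in m; the calibration is good to about 2 mm. A picture is of the moment at which its call begins: read the wrist's pose just before it. camera_params takes no time and is no camera call.
- r.hand_in(): hands the job in, once; it reports no verdict.
The state is a dict: "t": time; "qpos": joint angles; "joint_vel": joint speeds; "effort": joint torques, N m; "tool_pos": TCP position; "orientation": TCP orientation; "ft_force": force on the tool from outside, world axes, zero at the start; "wrist_torque": the same for the moment, N m; "finger_gap": finger opening in m.
Only numpy, scipy, OpenCV 4.12 (cv2) and the standard library are available. Lean on these libraries where they do the work, as an engineer would, in place of code of your own. Each camera call takes 0.05 s, during which the arm holds its last target. There are 200 camera calls.

## Working session

There is one attempt and no reset: what is moved stays moved. The work goes in short steps, Python scripts to look and compute and a tool call to move; the robot and the scene stay as the last step left them, time stands still between calls to the robot, and variables do not carry over. Pictures are saved under pics/ and viewed, about 8 in all and at most 12, crops included, and the job is handed in when it is done.

Besides the shell and the picture viewer there is one more tool, called in YAML: its name, and indented under it one key for each argument. carry_out: Moves the arm, as the interface text tells. Its arguments: {"type":"object","properties":{"series":{"type":"string"},"squeeze":{"type":"number"}},"required":["series"]}

```bash
ls; mkdir -p pics; python3 - <<'E'
from workcell import r
import cv2,numpy as np
np.set_printoptions(precision=4,suppress=True)
print(r.sense(), r.grip_depth)
for n in("top","side"):
    cv2.imwrite(f"pics/{n}0.png",r.get_image(n)); 
for n in("top","side","wrist"): print(n,r.camera_params(n))
E
```

```text
pics
{'t': 0.0, 'qpos': array([ 1.2425,  0.4942,  1.3461,  0.    ,  1.3025, -0.0955]), 'joint_vel': array([ 0.0004, -0.0002,  0.0011, -0.0004,  0.0013, -0.0002]), 'effort': array([ -0.0035, -88.2149, -38.3857,  -0.0005,   0.0102,   0.0001]), 'tool_pos': array([0.1441, 0.6078, 0.2307]), 'orientation': array([-0.3649, -3.1201,  0.0019]), 'ft_force': array([ 0.519 , -0.3141,  0.6459]), 'wrist_torque': array([-0.0205, -0.0233,  0.0793]), 'finger_gap': 0.08541940613763052} 0.0187
top {'mtx': array([[450.9235,   0.    , 279.3888],
       [  0.    , 450.9235, 208.8501],
       [  0.    ,   0.    ,   1.    ]]), 'extrinsics': array([[ 0.0194, -0.9949,  0.0991,  0.427 ],
       [-0.9997, -0.021 , -0.0153,  0.0209],
       [ 0.0173, -0.0988, -0.995 ,  1.393 ],
       [ 0.    ,  0.    ,  0.    ,  1.    ]])}
side {'mtx': array([[469.04  ,   0.    , 276.6491],
       [  0.    , 469.04  , 218.5709],
       [  0.    ,   0.    ,   1.    ]]), 'extrinsics': array([[-0.9381, -0.25  ,  0.2396,  0.2672],
       [-0.3462,  0.6865, -0.6394,  0.7016],
       [-0.0047, -0.6828, -0.7306,  0.8993],
       [ 0.    ,  0.    ,  0.    ,  1.    ]])}
wrist {'mtx': array([[303.3456,   0.    , 285.771 ],
       [  0.    , 303.3456, 208.7018],
       [  0.    ,   0.    ,   1.    ]]), 'mount': array([[ 0.0007, -0.9602, -0.2794,  0.0716],
       [ 1.    ,  0.0003,  0.0014,  0.0003],
       [-0.0012, -0.2794,  0.9602, -0.1419],
       [ 0.    ,  0.    ,  0.    ,  1.    ]])}
```

View pics/top0.png

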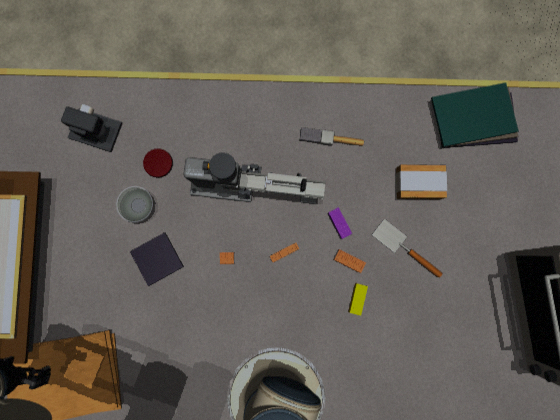

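View pics/side0.png

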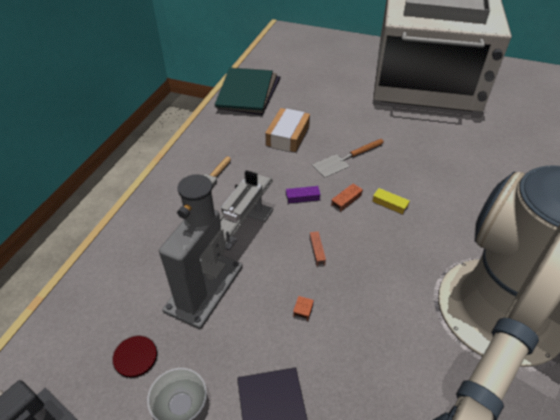

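The copper candidates in the top view are (350,261) wide and long, (285,252) long and narrow, and (227,257) short. The first fits the full-length wide strip. The tab is the black bar at about (303,184), and the channel's tail is near (323,190). Next I'll measure these and confirm in one crop.

```bash
cat > h.py <<'E'
import cv2,numpy as np
from workcell import r
from scipy.spatial.transform import Rotation as R
np.set_printoptions(precision=4,suppress=True)
def cast(K,E,uv,z):
    uv=np.atleast_2d(np.array(uv,float)); d=np.c_[uv,np.ones(len(uv))]@np.linalg.inv(K).T@E[:3,:3].T
    o=E[:3,3]; return o+d*((z-o[2])/d[:,2])[:,None]
def top(uv,z):
    c=r.camera_params("top"); return cast(c["mtx"],c["extrinsics"],uv,z)
def side(uv,z):
    c=r.camera_params("side"); return cast(c["mtx"],c["extrinsics"],uv,z)
def wrist_E(s):
    T=np.eye(4);T[:3,:3]=R.from_rotvec(s["orientation"]).as_matrix();T[:3,3]=s["tool_pos"]
    return T@r.camera_params("wrist")["mount"]
def wrist(E,uv,z): return cast(r.camera_params("wrist")["mtx"],E,uv,z)
def proj(K,E,P):
    p=(np.atleast_2d(P)-E[:3,3])@E[:3,:3]; q=p@K.T; return q[:,:2]/q[:,2:]
E
python3 - <<'E'
from h import *
im=cv2.imread("pics/top0.png"); hsv=cv2.cvtColor(im,cv2.COLOR_BGR2HSV)
m=cv2.inRange(hsv,(4,120,90),(16,255,255)); 
for c in cv2.findContours(m,0,2)[0]:
    if cv2.contourArea(c)<40: continue
    x,y=c.reshape(-1,2).mean(0)
    if not(200<x<380 and 230<y<290): continue
    rc=cv2.minAreaRect(c); b=top(cv2.boxPoints(rc),0.024)
    e=[b[1]-b[0],b[2]-b[1]]; l=[np.linalg.norm(v) for v in e]; v=e[int(np.argmax(l))]
    print(rc,b.mean(0),l,np.degrees(np.arctan2(v[1],v[0])))
g=im[140:215,260:335]; k=(g.max(2)<45).astype(np.uint8)
for c in cv2.findContours(k,0,2)[0]:
    if cv2.contourArea(c)>15: print("blk",np.array(cv2.minAreaRect(c)[0])+[260,140],cv2.minAreaRect(c)[1:],cv2.contourArea(c), top(np.array(cv2.minAreaRect(c)[0])+[260,140],.164))
a=cv2.resize(im[140:280,180:380],(800,560),interpolation=cv2.INTER_CUBIC); cv2.imwrite("pics/c1.png",a)
E
```

```text
((226.5, 257.5), (11.0, 13.0), 90.0) [0.4127 0.1564 0.024 ] [np.float64(0.039141204175621856), np.float64(0.03296156500149374)] -88.88507941050376
((349.60003662109375, 260.8000183105469), (29.516096115112305, 11.62755298614502), 26.56505012512207) [ 0.41   -0.2155  0.024 ] [np.float64(0.03525780155586471), np.float64(0.08894070584720187)] -115.45020252212666
((284.0000305175781, 252.00003051757812), (7.155416965484619, 29.516094207763672), 63.43495178222656) [ 0.4326 -0.0167  0.024 ] [np.float64(0.08926760807215622), np.float64(0.021586965026680924)] -62.416899876352545
blk [289.5844 196.9377] ((53.748695373535156, 6.0325117111206055), 8.53076457977295) 131.0 [[ 0.5829 -0.0253  0.164 ]]
blk [302.6471 184.9118] ((4.608177185058594, 12.126781463623047), 14.03624439239502) 37.5 [[ 0.617  -0.0608  0.164 ]]
```

View pics/c1.png

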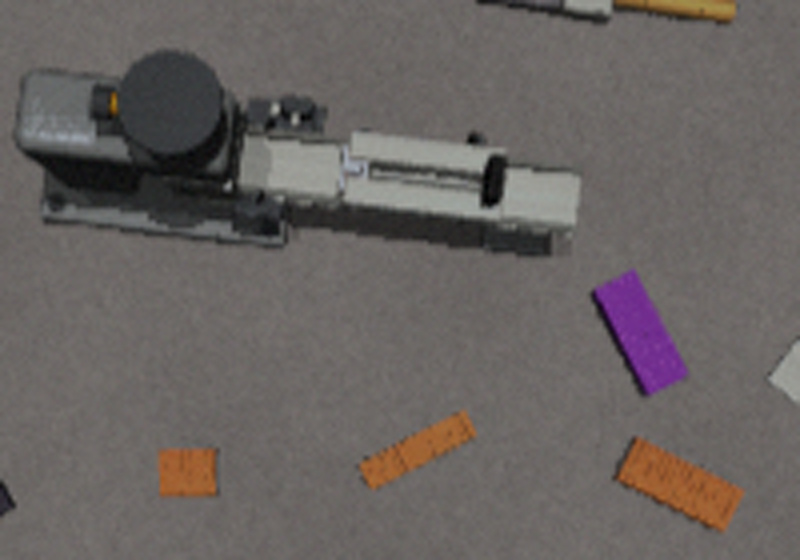

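The crop confirms it: the target strip is the copper one at crop (680,483), measured 35 x 89 mm. The narrow one measures 22 mm wide and the short one 39 mm long. The stapler's yaw is roughly -6.6°, and the tab is near (0.617,-0.061). I'll now move to a viewing pose.

```bash
cat >> h.py <<'E'
def plan(pos,az,n,s=None,s_az=None):
    """rows from current (or given) pose to pos, tool down with tool-x azimuth az deg"""
    if s is None:
        q=r.sense(); s=q["tool_pos"]; M=R.from_rotvec(q["orientation"]).as_matrix(); s_az=np.degrees(np.arctan2(M[1,0],M[0,0]))
    d=(np.array(pos)-s)/n; da=(az-s_az+180)%360-180
    for i in range(n):
        a=np.radians(s_az+da*i/n); x=np.array([np.cos(a),np.sin(a),0]); y=np.array([x[1],-x[0],0])
        print("%.3f %.3f %.3f 0 0 %.2f"%(d@x,d@y,-d[2],-da/n), end="; " if (i+1)%5 else "\n")
    print()
    return np.array(pos),az
def level():
    q=r.sense(); M=R.from_rotvec(q["orientation"]).as_matrix(); print("pos",q["tool_pos"],"az",np.degrees(np.arctan2(M[1,0],M[0,0])),"zax",M[:,2],"F",q["ft_force"],"q",q["qpos"],"gap",q["finger_gap"],"t",q["t"])
E
python3 - <<'E'
from h import *
a=plan([.30,.44,.28],140,5); a=plan([.42,.15,.30],105,7,*a); plan([.47,-.10,.30],83.5,6,*a)
E
```

```text
-0.038 -0.025 -0.010 0 0 5.33; -0.040 -0.022 -0.010 0 0 5.33; -0.042 -0.018 -0.010 0 0 5.33; -0.044 -0.014 -0.010 0 0 5.33; -0.045 -0.010 -0.010 0 0 5.33

-0.040 -0.021 -0.003 0 0 5.00; -0.041 -0.017 -0.003 0 0 5.00; -0.043 -0.013 -0.003 0 0 5.00; -0.044 -0.010 -0.003 0 0 5.00; -0.044 -0.006 -0.003 0 0 5.00
-0.045 -0.002 -0.003 0 0 5.00; -0.045 0.002 -0.003 0 0 5.00; 
-0.042 -0.003 -0.000 0 0 3.58; -0.042 -0.000 -0.000 0 0 3.58; -0.042 0.003 -0.000 0 0 3.58; -0.042 0.005 -0.000 0 0 3.58; -0.042 0.008 -0.000 0 0 3.58
-0.041 0.010 -0.000 0 0 3.58;
```

carry_out:
  series: "-0.038 -0.025 -0.01 0 0 5.3 0; -0.04 -0.022 -0.01 0 0 5.3 0; -0.042 -0.018 -0.01 0 0 5.3 0; -0.044 -0.014 -0.01 0 0 5.3 0; -0.045 -0.01 -0.01 0 0 5.3 0"

```text
t: 0.6
tool_pos: [0.3011, 0.4389, 0.2815]
orientation: [-1.075, -2.952, 0.001]
ft_force: [0.3, 0.8, 0.4]
finger_gap: 0.0851
```

carry_out:
  series: "-0.04 -0.021 -0.003 0 0 5 0; -0.041 -0.017 -0.003 0 0 5 0; -0.043 -0.013 -0.003 0 0 5 0; -0.044 -0.01 -0.003 0 0 5 0; -0.044 -0.006 -0.003 0 0 5 0"

```text
t: 1.1
tool_pos: [0.3867, 0.2319, 0.2963]
orientation: [-1.689, -2.649, 0.0]
ft_force: [1.2, 0.2, -0.3]
finger_gap: 0.0853
```

carry_out:
  series: "-0.045 -0.002 -0.003 0 0 5 0; -0.045 0.002 -0.003 0 0 5 0; -0.042 -0.003 0 0 0 3.6 0; -0.042 0 0 0 0 3.6 0; -0.042 0.003 0 0 0 3.6 0"

```text
t: 1.6
tool_pos: [0.4464, 0.0252, 0.3022]
orientation: [-2.138, -2.301, 0.0]
ft_force: [0.6, 0.2, 0.3]
finger_gap: 0.0852
```

carry_out:
  series: "-0.042 0.005 0 0 0 3.6 0; -0.042 0.008 0 0 0 3.6 0; -0.041 0.01 0 0 0 3.6 0; 0 0 0 0 0 0 0; 0 0 0 0 0 0 0"

```text
t: 2.1
tool_pos: [0.471, -0.0986, 0.3019]
orientation: [-2.344, -2.091, 0.0]
ft_force: [0.2, 0.4, -0.2]
finger_gap: 0.0854
```

```bash
python3 - <<'E'
from h import *
import pickle
s=r.sense(); pickle.dump(s,open("s1.pkl","wb")); im=r.get_image("wrist"); cv2.imwrite("pics/w1.png",im); level()
E
```

```text
pos [ 0.4709 -0.0977  0.302 ] az 83.55022409105935 zax [-0.0007  0.0005 -1.    ] F [-0.2704  0.4559  0.3088] q [-0.329   0.2192  1.5799  0.0003  1.3434 -0.2165] gap 0.08527762322931413 t 2.15
```

View pics/w1.png

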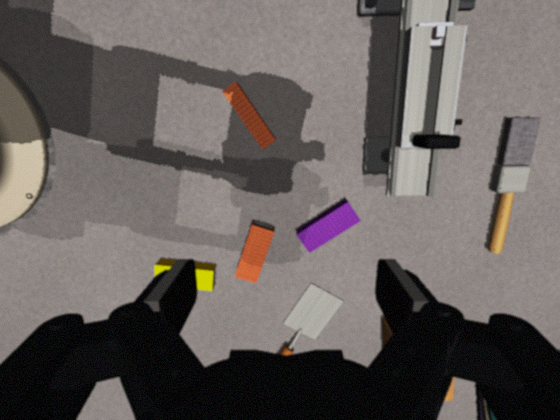

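The wrist view shows the strip at (255,251), the tab at (436,141), and the rail and channel from (440,20) to (410,195).

```bash
python3 - <<'E'
from h import *
import pickle
s=pickle.load(open("s1.pkl","rb")); E=wrist_E(s); im=cv2.imread("pics/w1.png"); hsv=cv2.cvtColor(im,cv2.COLOR_BGR2HSV)
m=cv2.inRange(hsv,(2,120,70),(18,255,255))
for c in cv2.findContours(m,0,2)[0]:
    if cv2.contourArea(c)<150: continue
    rc=cv2.minAreaRect(c); b=wrist(E,cv2.boxPoints(rc),0.024)
    e=[b[1]-b[0],b[2]-b[1]]; l=[np.linalg.norm(v) for v in e]; v=e[int(np.argmax(l))]
    print(rc[0],b.mean(0),np.array(l),np.degrees(np.arctan2(v[1],v[0])))
# tab: dark blob
k=(im.max(2)<40).astype(np.uint8); k[:,:405]=0;k[:,470:]=0;k[:120]=0;k[165:]=0
c=max(cv2.findContours(k,0,2)[0],key=cv2.contourArea); rc=cv2.minAreaRect(c); b=wrist(E,cv2.boxPoints(rc),.164); print("tab",rc,b.mean(0)); print(b)
g=im.mean(2)
for v in range(10,200,8): 
    row=g[v,350:490]; gr=np.diff(row); idx=np.where(abs(gr)>18)[0]; print(v,[(int(i)+350,int(gr[i])) for i in idx])
cv2.imwrite("pics/c2.png",cv2.resize(im[0:210,340:500],(610,800))[:600])
cv2.imwrite("pics/c2.png",cv2.resize(im[60:210,340:490],(600,600),interpolation=cv2.INTER_CUBIC))
E
```

```text
(254.1000213623047, 253.2000274658203) [ 0.4088 -0.2134  0.024 ] [0.0914 0.0348] 64.357743372367
(498.0353088378906, 222.34117126464844) [ 0.7697 -0.2052  0.024 ] [0.0896 0.0112] 82.38378146884942
(248.67904663085938, 115.03314971923828) [ 0.4309 -0.0157  0.024 ] [0.0226 0.0896] -61.695596175863514
tab ((435.5, 141.0), (14.0, 45.0), 90.0) [ 0.6106 -0.0602  0.164 ]
[[ 0.5905 -0.0517  0.164 ]
 [ 0.6305 -0.0563  0.164 ]
 [ 0.6311 -0.0688  0.164 ]
 [ 0.5905 -0.0641  0.164 ]]
10 [(355, -31), (356, -43), (357, -21), (359, 21), (360, 27), (361, 19), (374, -27), (375, -18), (405, 18), (406, 29), (411, 23), (445, -30), (446, -48), (447, -33), (449, 35), (450, 24), (457, -32)]
18 [(371, -22), (399, 26), (400, 32), (402, -26), (405, 33), (444, -45), (445, -52), (446, -28), (448, 33), (449, 22)]
26 [(369, -21), (370, -23), (399, 43), (400, 41), (402, -40), (404, 24), (405, 22), (411, 20), (434, -20), (436, 32), (437, 35), (444, -33), (445, -24), (447, 19)]
34 [(370, -29), (371, -35), (399, 19), (404, -18), (409, 53), (410, 64), (411, 34), (430, -49), (431, -49), (432, -23), (434, 32), (435, 67),
[... 2337 characters left out ...]
389, 32), (393, 23), (394, 29), (429, -47), (430, -54), (432, 36), (433, 19)]
162 [(361, -31), (362, -31), (388, 18), (392, 19), (393, 31), (397, 22), (427, -21), (428, -42), (429, -49), (431, 34), (432, 21)]
170 [(361, -36), (362, -40), (387, 30), (388, 53), (390, -37), (392, 30), (393, 22), (397, 21), (426, -20), (427, -45), (428, -52), (430, 40), (431, 22)]
178 [(386, -24), (392, 30), (396, 25), (426, -38), (427, -49), (428, -19), (429, 34), (430, 30)]
186 [(385, -34), (386, -20), (390, 20), (391, 29), (395, 22), (425, -47), (426, -52), (428, 33), (429, 29), (487, -29), (488, -40)]
194 [(384, -25), (386, 27), (388, -19), (389, -24), (394, 20), (424, -30), (425, -49), (427, 22), (428, 24)]
```

View pics/c2.png

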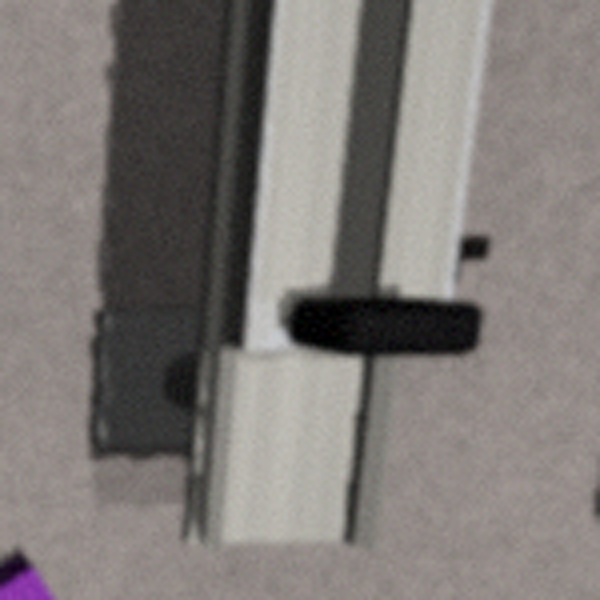

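```bash
python3 - <<'E'
from h import *
import pickle
s=pickle.load(open("s1.pkl","rb")); E=wrist_E(s)
def fit(uv,z):
    P=wrist(E,np.array(uv)+[.5,0],z)[:,:2]; m,b=np.polyfit(P[:,1],P[:,0],1); return m,b,P
L=[(410,34),(409,42),(408,58),(406.6,74),(405,90),(403.6,106),(402,122),(400.7,138)]
Rr=[(465.5,34),(464,42),(463.5,50),(462,58),(461.5,66),(461,74),(459,82),(458,90),(457,98),(455.5,106),(454.5,114)]
SL=[(431,50),(429.6,58),(428.5,66),(427.6,74),(426.6,82),(425.6,90),(424.9,98),(424.4,106),(423.3,114),(422.5,122)]
SR=[(443.6,50),(442.4,58),(441.6,66),(440.6,74),(439.6,82),(438.8,90),(437.8,98),(436.8,106),(435.8,114),(434.8,122)]
TL=[(388.5,154),(388,162),(387.6,170),(386.8,178),(385.8,190)]; TR=[(432.2,154),(431.2,162),(430.3,170),(429.3,178),(428.3,186),(427.3,194)]
for n,l,z in(("L",L,.129),("R",Rr,.129),("SL",SL,.129),("SR",SR,.129),("TL",TL,.110),("TR",TR,.110)):
    m,b,P=fit(l,z); print(n,"yaw",np.degrees(np.arctan(m)),"x at y=-.05:",b-.05*m)
# rail front edge: (rows ~26 at col 420?), tail end row
print("tail",wrist(E,[(391,195),(425,195)],.110), "front",wrist(E,[(425,24)],.129))
E
```

```text
L yaw 5.678642895671483 x at y=-.05: 0.5933389100962699
R yaw 5.724713218146732 x at y=-.05: 0.6449272592363449
SL yaw 6.058529340516492 x at y=-.05: 0.6135208928009416
SR yaw 5.799218336192081 x at y=-.05: 0.626110690299686
TL yaw 5.450392470044006 x at y=-.05: 0.5886273996433644
TR yaw 5.8519645267680085 x at y=-.05: 0.6364779865826351
tail [[ 0.5875 -0.121   0.11  ]
 [ 0.6257 -0.1254  0.11  ]] front [[0.6151 0.0428 0.129 ]]
```

```bash
python3 - <<'E'
from h import *
a=plan([.6207,-.033,.22],84.25,4); a=plan([.6207,-.033,.143],84.25,2,*a)
E
```

```text
0.020 0.035 0.021 0 0 -0.17; 0.020 0.035 0.021 0 0 -0.17; 0.020 0.036 0.021 0 0 -0.17; 0.020 0.036 0.021 0 0 -0.17; 
0.000 0.000 0.039 0 0 -0.00; 0.000 0.000 0.039 0 0 -0.00;
```

carry_out:
  series: "0.02 0.035 0.021 0 0 -0.17 255; 0.02 0.035 0.021 0 0 -0.17 255; 0.02 0.036 0.021 0 0 -0.17 255; 0.02 0.036 0.021 0 0 -0.17 255; 0 0 0 0 0 0 255"
  squeeze: 30

```text
t: 2.65
tool_pos: [0.6229, -0.03, 0.2146]
orientation: [-2.323, -2.11, 0.003]
ft_force: [-0.3, 0.1, -0.6]
finger_gap: 0.0125
```

carry_out:
  series: "0 0 0.025 0 0 0 255; 0 0 0.025 0 0 0 255; 0 0 0.025 0 0 0 255; 0 0 0 0 0 0 255; 0 0 0 0 0 0 255"

```text
t: 3.15
tool_pos: [0.6208, -0.0328, 0.1439]
orientation: [-2.329, -2.108, 0.0]
ft_force: [-0.1, 0.4, 1.3]
finger_gap: 0.0
```

carry_out:
  series: "-0.008 0 0 0 0 0 255; -0.008 0 0 0 0 0 255; -0.006 0 0 0 0 0 255; -0.006 0 0 0 0 0 255; 0 0 0 0 0 0 255"

```text
t: 3.65
tool_pos: [0.6182, -0.0626, 0.1435]
orientation: [2.331, 2.106, 0.0]
ft_force: [-0.5, 0.3, 0.4]
finger_gap: 0.0002
```

carry_out:
  series: "-0.008 0 0 0 0 0 255; -0.008 0 0 0 0 0 255; -0.008 0 0 0 0 0 255; -0.008 0 0 0 0 0 255; -0.008 0 0 0 0 0 255"

```text
t: 4.15
tool_pos: [0.6141, -0.1021, 0.1432]
orientation: [-2.33, -2.107, 0.0]
ft_force: [0.4, 1.0, 0.3]
finger_gap: 0.0
```

```bash
python3 - <<'E'
from h import *
import pickle
s=r.sense(); pickle.dump(s,open("s2.pkl","wb")); im=r.get_image("wrist"); cv2.imwrite("pics/w2.png",im); level()
E
```

```text
pos [ 0.614  -0.1032  0.1432] az 84.20775210404459 zax [-0.0001 -0.0005 -1.    ] F [-0.2743 -2.2203  1.0537] q [-0.2621  0.5819  1.4501 -0.0006  1.1095 -0.1608] gap 0.00042125401767705635 t 4.2
```

View pics/w2.png

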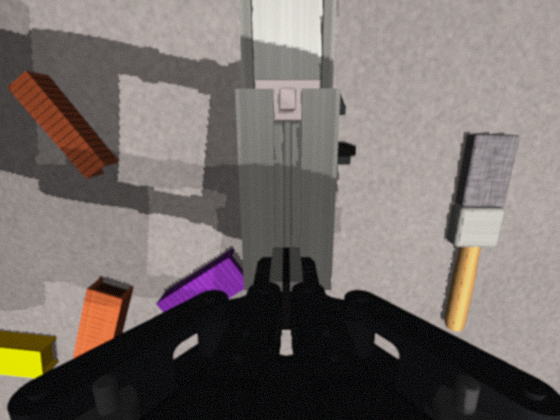

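The rail is following the finger; its front edge is now at row ~88 and the follower is at (288,100). I'll creep to the rubber stop.

carry_out:
  series: "-0.002 0 0 0 0 0 255; -0.002 0 0 0 0 0 255; -0.001 0 0 0 0 0 255; 0 0 0 0 0 0 255"

```text
t: 4.6
tool_pos: [0.6136, -0.1063, 0.1432]
orientation: [-2.33, -2.107, 0.0]
ft_force: [-0.4, -0.8, 1.1]
finger_gap: 0.0001
```

```bash
python3 - <<'E'
from h import *
import pickle
s=pickle.load(open("s2.pkl","rb")); E=wrist_E(s)
print(wrist(E,[(245,89),(288,89),(330,89)],.129), "follower face",wrist(E,[(288,80)],.126),"channel",wrist(E,[(248,60),(329,60)],.110))
s=r.sense();print(s["tool_pos"],s["ft_force"])
E
```

```text
[[ 0.6028 -0.0144  0.129 ]
 [ 0.6233 -0.0164  0.129 ]
 [ 0.6434 -0.0184  0.129 ]] follower face [[ 0.6238 -0.0121  0.126 ]] channel [[ 0.6041  0.0016  0.11  ]
 [ 0.6465 -0.0026  0.11  ]]
[ 0.6136 -0.1063  0.1432] [-0.3642 -0.8043  1.1244]
```

carry_out:
  series: "-0.002 0 0 0 0 0 255; -0.001 0 0 0 0 0 255; -0.001 0 0 0 0 0 255"

```text
t: 4.9
tool_pos: [0.6133, -0.1102, 0.1432]
orientation: [-2.33, -2.107, 0.0]
ft_force: [0.8, 2.1, 0.2]
finger_gap: -0.0
```

carry_out:
  series: "-0.001 0 0 0 0 0 255; -0.001 0 0 0 0 0 255"

```text
t: 5.1
tool_pos: [0.6131, -0.1123, 0.1432]
orientation: [-2.33, -2.107, 0.0]
ft_force: [-0.4, 0.5, -0.3]
finger_gap: 0.0004
```

carry_out:
  series: "-0.001 0 0 0 0 0 255; -0.0005 0 0 0 0 0 255"

```text
t: 5.3
tool_pos: [0.6129, -0.1139, 0.1433]
orientation: [-2.33, -2.107, 0.0]
ft_force: [0.7, 2.3, -1.6]
finger_gap: 0.0003
```

carry_out:
  series: "-0.001 0 0 0 0 0 255; -0.001 0 0 0 0 0 255"

```text
t: 5.5
tool_pos: [0.6127, -0.1158, 0.1432]
orientation: [-2.33, -2.107, 0.0]
ft_force: [-1.0, 1.5, -1.3]
finger_gap: 0.0001
```

carry_out:
  series: "-0.001 0 0 0 0 0 255; -0.0005 0 0 0 0 0 255"

```text
t: 5.7
tool_pos: [0.6126, -0.1171, 0.1432]
orientation: [-2.33, -2.107, -0.0]
ft_force: [0.7, 4.2, -0.9]
finger_gap: -0.0001
```

carry_out:
  series: "-0.001 0 0 0 0 0 255; -0.0005 0 0 0 0 0 255"

```text
t: 5.9
tool_pos: [0.6124, -0.1181, 0.1433]
orientation: [-2.33, -2.107, -0.001]
ft_force: [1.0, 9.2, 0.7]
finger_gap: 0.0002
```

The rail is at its rear rubber stop (9 N rise). I'll back off, lift, and look straight down the open channel.

carry_out:
  series: "0.004 0 0 0 0 0 255; 0.015 0 -0.01 0 0 0 255; 0.02 0 -0.04 0 0 0 0; 0.04 0 -0.045 0 0 0 0; 0.045 0 -0.045 0 0 0 0"

```text
t: 6.4
tool_pos: [0.6232, -0.0102, 0.2686]
orientation: [2.33, 2.105, 0.001]
ft_force: [1.7, 0.3, 0.4]
finger_gap: 0.0433
```

carry_out:
  series: "0.02 0 -0.015 0 0 0 0; 0 0 0 0 0 0 0; 0 0 0 0 0 0 0; 0 0 0 0 0 0 0"

```text
t: 6.8
tool_pos: [0.6247, 0.0079, 0.2804]
orientation: [-2.33, -2.106, 0.002]
ft_force: [0.4, -0.6, -0.9]
finger_gap: 0.085
```

```bash
python3 - <<'E'
from h import *
import pickle
s=r.sense(); pickle.dump(s,open("s3.pkl","wb")); im=r.get_image("wrist"); cv2.imwrite("pics/w3.png",im); level()
g=im.mean(2); E=wrist_E(s)
K=r.camera_params("wrist")["mtx"]
for y in (.08,.05,.03,.0,-.03): print(y,proj(K,E,[.619+.1007*(y+.05),y,.1]))
cv2.imwrite("pics/c3.png",cv2.resize(im[0:300,160:460],(600,600),interpolation=cv2.INTER_CUBIC))
E
```

```text
pos [0.6248 0.0076 0.2802] az 84.19637303208374 zax [-0.0015 -0.0001 -1.    ] F [-0.0469 -0.4712 -0.2522] q [-0.0832  0.4539  1.2764 -0.0002  1.4128  0.0181] gap 0.08515059223533668 t 6.85
0.08 [[286.5605 119.6094]]
0.05 [[286.5336 149.6207]]
0.03 [[286.5165 168.7605]]
0.0 [[286.4919 196.2566]]
-0.03 [[286.4685 222.3925]]
```

View pics/c3.png

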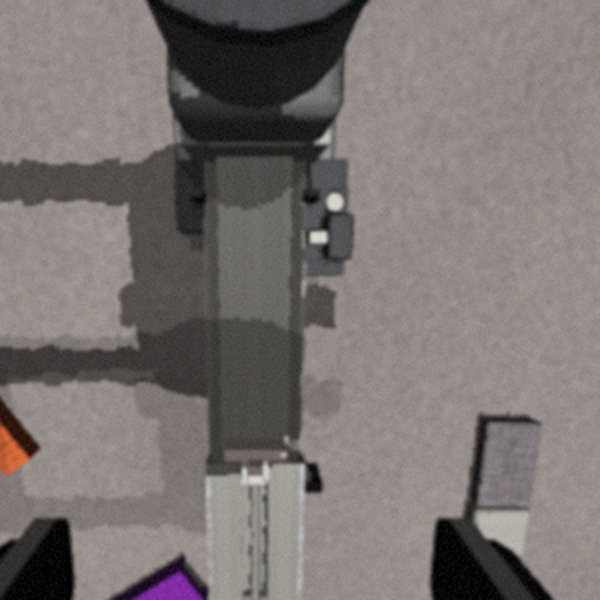

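The channel is open, with its floor between about crop columns 217 and 295. The rail front is at crop row 465 and the latch box ends near crop row 275 on the +x side. I'll fit the edges from these.

```bash
python3 - <<'E'
from h import *
import pickle
s=pickle.load(open("s3.pkl","rb")); E=wrist_E(s); im=cv2.imread("pics/w3.png"); g=cv2.GaussianBlur(im,(1,5),0).astype(float).mean(2)
for v in (140,150,165,172,180,188,200,210,218,240,250,265,280):
    row=g[v-2:v+3,255:325].mean(0); gr=np.diff(row); 
    pk=[i for i in range(1,len(gr)-1) if abs(gr[i])>6 and abs(gr[i])>=abs(gr[i-1]) and abs(gr[i])>abs(gr[i+1])]
    out=[]
    for i in pk:
        w=np.abs(gr[i-1:i+2]); u=255+.5+i+(w@[-1,0,1])/w.sum(); out.append((round(u,1),round(gr[i])))
    print(v,out)
print(wrist(E,[(286.5,232)],.129),wrist(E,[(286,230)],.129))
for u in(257,264,270,286.5,303,308,312): print(u,wrist(E,[(u,180)],.110)[0],wrist(E,[(u,180)],.1)[0])
E
```

```text
140 [(np.float64(268.6), 16), (np.float64(304.1), -15), (np.float64(310.3), 31), (np.float64(312.6), -14), (np.float64(318.8), 15)]
150 [(np.float64(269.5), 14), (np.float64(304.6), -16), (np.float64(309.8), 10), (np.float64(312.3), -10)]
165 [(np.float64(269.6), 7), (np.float64(304.1), -9), (np.float64(311.3), 20)]
172 [(np.float64(269.5), 7), (np.float64(304.7), -6), (np.float64(311.5), 24)]
180 [(np.float64(270.0), 6), (np.float64(303.7), -6), (np.float64(310.6), 28)]
188 [(np.float64(269.7), 6), (np.float64(309.6), 27)]
200 [(np.float64(259.6), -7), (np.float64(263.6), -18), (np.float64(269.7), 8), (np.float64(310.3), 24)]
210 [(np.float64(263.6), -21), (np.float64(310.4), 27)]
218 [(np.float64(264.2), -23), (np.float64(269.7), 6), (np.float64(301.3), 23), (np.float64(303.8), -20), (np.float64(309.4), 31)]
240 [(np.float64(262.3), 26), (np.float64(264.6), -10), (np.float64(280.3), 20), (np.float64(282.4), -11), (np.float64(284.4), 8), (np.float64(291.7), -10), (np.float64(309.6), 15), (np.float64(312.3), -54), (np.float64(320.3), 42)]
250 [(np.float64(262.3), 27), (np.float64(264
[... 310 characters left out ...]
.9), 36), (np.float64(308.6), 15), (np.float64(311.5), -19)]
280 [(np.float64(262.9), 9), (np.float64(265.9), -7), (np.float64(284.2), -18), (np.float64(286.6), 15), (np.float64(288.2), -8), (np.float64(291.4), -23), (np.float64(293.6), 33), (np.float64(308.6), 13), (np.float64(311.2), -13)]
[[ 0.621  -0.0306  0.129 ]] [[ 0.6207 -0.0283  0.129 ]]
257 [0.5954 0.0229 0.11  ] [0.5942 0.0211 0.1   ]
264 [0.6027 0.0222 0.11  ] [0.6017 0.0203 0.1   ]
270 [0.6089 0.0215 0.11  ] [0.6082 0.0197 0.1   ]
286.5 [0.626  0.0198 0.11  ] [0.6258 0.0179 0.1   ]
303 [0.6431 0.0181 0.11  ] [0.6435 0.0162 0.1   ]
308 [0.6483 0.0176 0.11  ] [0.6489 0.0156 0.1   ]
312 [0.6525 0.0172 0.11  ] [0.6531 0.0152 0.1   ]
```

```bash
python3 - <<'E'
from h import *
import pickle
s=pickle.load(open("s1.pkl","rb")); E=wrist_E(s); im=cv2.imread("pics/w1.png"); hsv=cv2.cvtColor(im,cv2.COLOR_BGR2HSV)
a=np.radians(64.4); x=np.array([np.cos(a),np.sin(a)]); y=np.array([x[1],-x[0]])
for n,lo,hi in(("yel",(22,120,80),(35,255,255)),("pur",(135,80,50),(165,255,255))):
    m=cv2.inRange(hsv,lo,hi); c=max(cv2.findContours(m,0,2)[0],key=cv2.contourArea)
    P=wrist(E,cv2.boxPoints(cv2.minAreaRect(c)),.024)[:,:2]-[.409,-.214]; print(n,"strip frame (x along, y jaw)\n",np.c_[P@x,P@y])
t=[.409-.010*x[0],-.214-.010*x[1]]
b=plan([.50,-.12,.25],75,5); b=plan([*t,.12],64.4,5,*b); plan([*t,.011],64.4,3,*b)
E
```

```text
yel strip frame (x along, y jaw)
 [[-0.0514 -0.0784]
 [-0.0419 -0.051 ]
 [-0.0785 -0.0409]
 [-0.0883 -0.069 ]]
pur strip frame (x along, y jaw)
 [[0.0521 0.0474]
 [0.1243 0.1009]
 [0.1021 0.1305]
 [0.0277 0.0768]]
-0.028 -0.022 0.006 0 0 1.84; -0.029 -0.021 0.006 0 0 1.84; -0.029 -0.020 0.006 0 0 1.84; -0.030 -0.019 0.006 0 0 1.84; -0.031 -0.018 0.006 0 0 1.84

-0.025 -0.013 0.026 0 0 2.12; -0.025 -0.012 0.026 0 0 2.12; -0.026 -0.011 0.026 0 0 2.12; -0.026 -0.010 0.026 0 0 2.12; -0.026 -0.009 0.026 0 0 2.12

0.000 0.000 0.036 0 0 -0.00; 0.000 0.000 0.036 0 0 -0.00; 0.000 0.000 0.036 0 0 -0.00;
```

carry_out:
  series: "-0.028 -0.022 0.006 0 0 1.8 75; -0.029 -0.021 0.006 0 0 1.8 75; -0.029 -0.02 0.006 0 0 1.8 75; -0.03 -0.019 0.006 0 0 1.8 75; -0.031 -0.018 0.006 0 0 1.8 75"

```text
t: 7.35
tool_pos: [0.5009, -0.122, 0.2502]
orientation: [-2.49, -1.914, 0.001]
ft_force: [0.1, -0.7, -0.7]
finger_gap: 0.0602
```

carry_out:
  series: "-0.025 -0.013 0.026 0 0 2.1 75; -0.025 -0.012 0.026 0 0 2.1 75; -0.026 -0.011 0.026 0 0 2.1 75; -0.026 -0.01 0.026 0 0 2.1 75; -0.026 -0.009 0.026 0 0 2.1 75"

```text
t: 7.85
tool_pos: [0.4073, -0.2251, 0.1198]
orientation: [-2.655, -1.678, 0.0]
ft_force: [-0.2, -0.3, -1.5]
finger_gap: 0.0607
```

carry_out:
  series: "0 0 0 0 0 0.1 75; 0 0 0 0 0 0.1 75; 0 0 0 0 0 0 75"

```text
t: 8.15
tool_pos: [0.4094, -0.2242, 0.1215]
orientation: [2.656, 1.677, 0.001]
ft_force: [0.9, -0.2, -0.6]
finger_gap: 0.0599
```

```bash
python3 - <<'E'
from h import *
s=r.sense(); E=wrist_E(s); im=r.get_image("wrist"); cv2.imwrite("pics/w4.png",im); level()
hsv=cv2.cvtColor(im,cv2.COLOR_BGR2HSV); m=cv2.inRange(hsv,(2,120,60),(18,255,255))
for c in cv2.findContours(m,0,2)[0]:
    if cv2.contourArea(c)<800: continue
    rc=cv2.minAreaRect(c); b=wrist(E,cv2.boxPoints(rc),.024); e=[b[1]-b[0],b[2]-b[1]]; l=[np.linalg.norm(v) for v in e]; v=e[int(np.argmax(l))]
    print(rc,cv2.boundingRect(c),b.mean(0),np.array(l),np.degrees(np.arctan2(v[1],v[0])))
E
```

```text
pos [ 0.4096 -0.224   0.1216] az 64.58327390514197 zax [ 0.001  -0.0007 -1.    ] F [0.0541 0.3773 0.7254] q [-0.6286  0.4328  1.8549  0.0001  0.8527 -0.1851] gap 0.060014784174853474 t 8.2
((280.0, 198.5), (107.0, 44.0), 90.0) (258, 145, 45, 108) [ 0.4081 -0.2145  0.024 ] [0.0341 0.09  ] -114.56118328964278
```

View pics/w4.png

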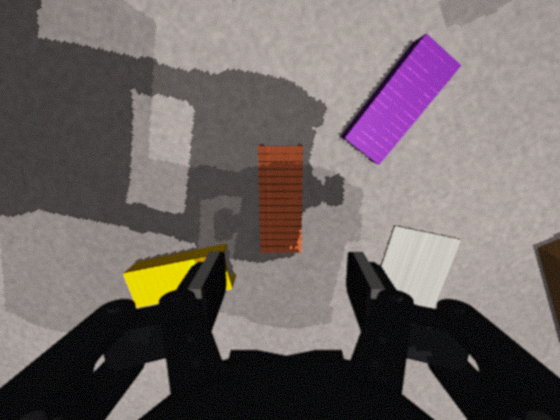

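The strip is at (280,198) between the jaws, aligned, with a small lateral offset of -5.5 mm. Yellow and the spatula are clear of the fingers. Descending.

carry_out:
  series: "-0.002 -0.0055 0.03 0 0 0 75; 0 0 0.04 0 0 0 75; 0 0 0.03 0 0 0 75; 0 0 0.01 0 0 0 75; 0 0 0 0 0 0 75"

```text
t: 8.7
tool_pos: [0.4031, -0.2231, 0.0106]
orientation: [-2.655, -1.678, 0.001]
ft_force: [0.2, 0.9, 1.0]
finger_gap: 0.0603
```

carry_out:
  series: "0 0 0 0 0 0 140; 0 0 0 0 0 0 180; 0 0 0 0 0 0 200; 0 0 0 0 0 0 200; 0 0 0 0 0 0 200"
  squeeze: 25

```text
t: 9.2
tool_pos: [0.4038, -0.2239, 0.0125]
orientation: [2.654, 1.676, 0.002]
ft_force: [1.0, 2.9, 6.2]
finger_gap: 0.0344
```

carry_out:
  series: "0 0 -0.003 0 0 0 200; 0 0 -0.01 0 0 0 200; 0 0 -0.03 0 0 0 200; 0 0 -0.04 0 0 0 200; 0 0 0 0 0 0 200"

```text
t: 9.7
tool_pos: [0.4047, -0.2247, 0.0987]
orientation: [2.651, 1.674, 0.004]
ft_force: [0.9, 0.0, -1.8]
finger_gap: 0.0343
```

```bash
python3 - <<'E'
from h import *
s=r.sense(); E=wrist_E(s); im=r.get_image("wrist"); cv2.imwrite("pics/w5.png",im); level()
hsv=cv2.cvtColor(im,cv2.COLOR_BGR2HSV); m=cv2.inRange(hsv,(2,120,60),(18,255,255))
for c in cv2.findContours(m,0,2)[0]:
    if cv2.contourArea(c)>800: print(cv2.minAreaRect(c),cv2.boundingRect(c))
t=r.get_image("side"); cv2.imwrite("pics/sd5.png",np.hstack([cv2.resize(im[60:300,180:400],(440,480)),cv2.resize(t[130:280,280:400],(340,425)).copy() if 0 else cv2.resize(t[120:270,270:380],(352,480))]))
E
```

```text
pos [ 0.4042 -0.2244  0.0969] az 64.54286593384847 zax [ 0.0043 -0.0032 -1.    ] F [-0.4818 -0.068  -1.4263] q [-0.6361  0.4704  1.8922 -0.0001  0.7737 -0.1917] gap 0.03412861629289247 t 9.75
((286.0, 246.0), (180.0, 80.0), 90.0) (246, 156, 81, 181)
```

View pics/sd5.png

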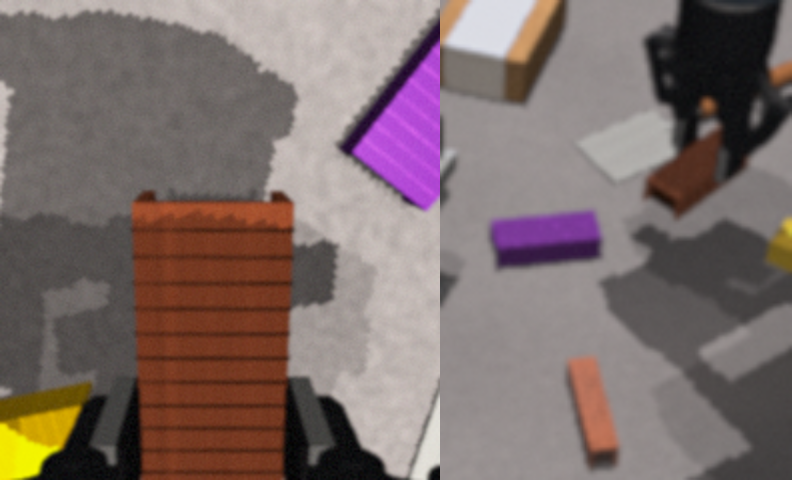

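The strip is held, centred, and level: its front edge is at row 161 and the leg ends at row 155, matching the level prediction. I'll carry it over the channel.

```bash
python3 - <<'E'
from h import *
b=plan([.45,-.17,.23],74.2,5); b=plan([.6264,.0206,.22],84.2,7,*b); plan([.6264,.0206,.150],84.2,3,*b)
E
```

```text
0.014 0.004 -0.027 0 0 -1.93; 0.014 0.004 -0.027 0 0 -1.93; 0.013 0.005 -0.027 0 0 -1.93; 0.013 0.005 -0.027 0 0 -1.93; 0.013 0.006 -0.027 0 0 -1.93

0.033 0.017 0.001 0 0 -1.43; 0.033 0.018 0.001 0 0 -1.43; 0.032 0.018 0.001 0 0 -1.43; 0.032 0.019 0.001 0 0 -1.43; 0.031 0.020 0.001 0 0 -1.43
0.031 0.021 0.001 0 0 -1.43; 0.030 0.022 0.001 0 0 -1.43; 
0.000 0.000 0.023 0 0 -0.00; 0.000 0.000 0.023 0 0 -0.00; 0.000 0.000 0.023 0 0 -0.00;
```

carry_out:
  series: "0.014 0.004 -0.027 0 0 -1.9 200; 0.014 0.004 -0.027 0 0 -1.9 200; 0.013 0.005 -0.027 0 0 -1.9 200; 0.013 0.005 -0.027 0 0 -2 200; 0.013 0.006 -0.027 0 0 -2 200"

```text
t: 10.3
tool_pos: [0.4497, -0.1692, 0.2294]
orientation: [-2.502, -1.897, 0.001]
ft_force: [1.0, 0.3, -1.4]
finger_gap: 0.0342
```

carry_out:
  series: "0.033 0.017 0.001 0 0 -1.4 200; 0.033 0.018 0.001 0 0 -1.4 200; 0.032 0.018 0.001 0 0 -1.4 200; 0.032 0.019 0.001 0 0 -1.4 200; 0.031 0.02 0.001 0 0 -1.5 200"

```text
t: 10.8
tool_pos: [0.5762, -0.0323, 0.223]
orientation: [-2.381, -2.048, 0.002]
ft_force: [0.3, -0.6, -0.9]
finger_gap: 0.0341
```

carry_out:
  series: "0.031 0.021 0.001 0 0 -1.4 200; 0.03 0.022 0.001 0 0 -1.5 200; 0 0 0.03 0 0 0 200; 0 0 0.03 0 0 0 200; 0 0 0.008 0 0 0 200"

```text
t: 11.3
tool_pos: [0.6247, 0.0211, 0.15]
orientation: [-2.326, -2.104, 0.007]
ft_force: [0.2, 0.1, -0.6]
finger_gap: 0.0346
```

carry_out:
  series: "0 0 0 0 0 0 200; 0 0 0 0 0 0 200; 0 0 0 0 0 0 200"

```text
t: 11.6
tool_pos: [0.6277, 0.0205, 0.1554]
orientation: [2.33, 2.106, 0.002]
ft_force: [-0.2, -0.4, -0.5]
finger_gap: 0.0341
```

```bash
python3 - <<'E'
from h import *
import pickle
s=r.sense(); pickle.dump(s,open("s6.pkl","wb")); E=wrist_E(s); im=r.get_image("wrist"); cv2.imwrite("pics/w6.png",im); level()
K=r.camera_params("wrist")["mtx"]
for d in (.02,.04,.06): # predicted centre line at floor / walls
    P=np.array([.637-.1005*d,.135-.995*d,.1]); n=np.array([.995,-.1005,0])
    print(d,proj(K,E,[P,P-.019*n,P+.019*n]))
cv2.imwrite("pics/c6.png",cv2.resize(im[0:300,190:390],(533,800))[:600] if 0 else cv2.resize(im[0:260,180:400],(508,600),interpolation=cv2.INTER_CUBIC))
E
```

```text
pos [0.6276 0.0206 0.1554] az 84.22778441908615 zax [ 0.002  -0.0001 -1.    ] F [-0.5511  0.7361 -1.1852] q [-0.0623  0.5738  1.4261  0.      1.1397  0.0385] gap 0.034207046439596246 t 11.65
0.02 [[282.6742  80.4223]
 [251.1764  80.3995]
 [314.1605  80.4451]]
0.04 [[282.7506 115.1082]
 [252.1833 115.0923]
 [313.3069 115.1242]]
0.06 [[282.8225 147.8038]
 [253.1324 147.7939]
 [312.5023 147.8136]]
```

View pics/c6.png

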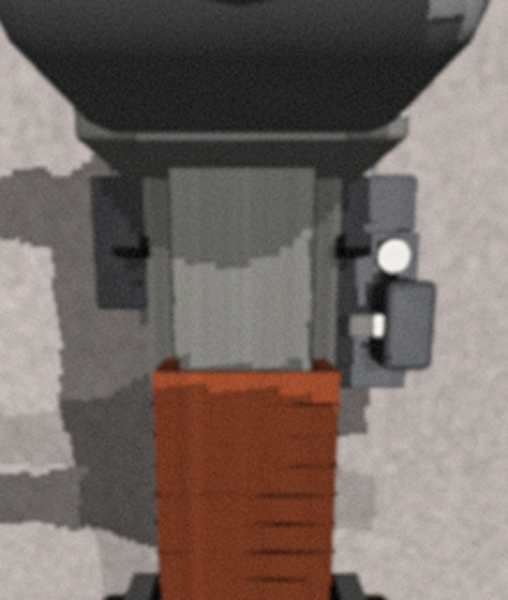

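The strip's midline is at crop column 246 and the channel's at 242, so after depth correction the strip is about 0.9 mm to the +tool-y side. Yaw agrees. I'll correct and lower.

carry_out:
  series: "0 -0.0009 0.01 0 0 0 200; 0 0 0.01 0 0 0 200; 0 0 0.006 0 0 0 200; 0 0 0 0 0 0 200; 0 0 0 0 0 0 200"

```text
t: 12.15
tool_pos: [0.6261, 0.0208, 0.1278]
orientation: [-2.33, -2.107, 0.0]
ft_force: [0.4, -0.4, -2.1]
finger_gap: 0.0341
```

```bash
python3 - <<'E'
from h import *
s=r.sense(); E=wrist_E(s); im=r.get_image("wrist"); cv2.imwrite("pics/w7.png",im); level()
cv2.imwrite("pics/c7.png",cv2.resize(im[40:240,200:370],(510,600),interpolation=cv2.INTER_CUBIC))
E
```

```text
pos [0.6262 0.0209 0.1281] az 84.2455053236405 zax [ 0.0001 -0.     -1.    ] F [-0.0209 -0.0566 -0.6372] q [-0.062   0.6047  1.4535 -0.      1.0833  0.0385] gap 0.0343209114900167 t 12.2
```

View pics/c7.png

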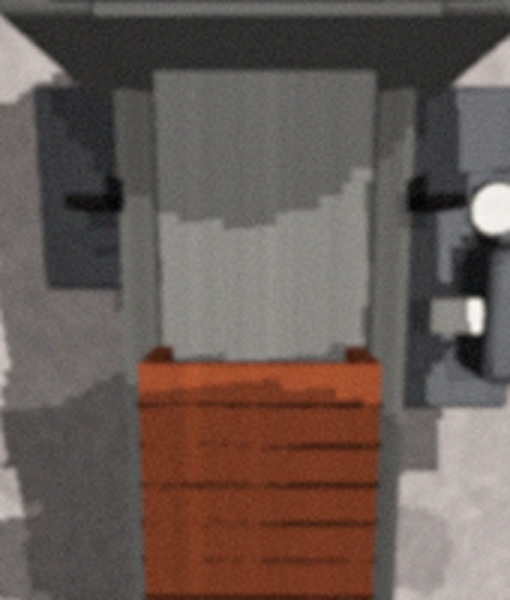

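The strip's midline is at crop 258 and the channel's at 264, so after settling it needs about +1 mm in tool y.

carry_out:
  series: "0 0.001 0 0 0 0 200; 0 0 0.005 0 0 0 200; 0 0 0.003 0 0 0 200; 0 0 0 0 0 0 200; 0 0 0 0 0 0 200"

```text
t: 12.7
tool_pos: [0.627, 0.0207, 0.1199]
orientation: [-2.33, -2.107, 0.0]
ft_force: [-0.7, 0.4, -0.6]
finger_gap: 0.0345
```

carry_out:
  series: "0 0 0.002 0 0 0 200; 0 0 0.002 0 0 0 200; 0 0 0 0 0 0 200"

```text
t: 13.0
tool_pos: [0.6269, 0.0207, 0.1157]
orientation: [-2.33, -2.107, 0.0]
ft_force: [0.1, 0.4, -1.6]
finger_gap: 0.0342
```

carry_out:
  series: "0 0 0.001 0 0 0 200; 0 0 0.001 0 0 0 200; 0 0 0 0 0 0 200"

```text
t: 13.3
tool_pos: [0.6271, 0.0207, 0.1139]
orientation: [-2.33, -2.107, 0.0]
ft_force: [-0.5, -0.1, -1.0]
finger_gap: 0.0346
```

carry_out:
  series: "0 0 0.001 0 0 0 200; 0 0 0 0 0 0 200"

```text
t: 13.5
tool_pos: [0.627, 0.0207, 0.1129]
orientation: [-2.33, -2.107, 0.0]
ft_force: [0.2, 0.0, -1.2]
finger_gap: 0.0343
```

carry_out:
  series: "0 0 0.0007 0 0 0 200; 0 0 0 0 0 0 200"

```text
t: 13.7
tool_pos: [0.6272, 0.0207, 0.1126]
orientation: [2.33, 2.107, 0.0]
ft_force: [-0.9, -0.2, 4.0]
finger_gap: 0.034
```

carry_out:
  series: "0 0 0.0005 0 0 0 200; 0 0 0 0 0 0 200"

```text
t: 13.9
tool_pos: [0.6272, 0.0208, 0.1125]
orientation: [2.33, 2.107, 0.001]
ft_force: [-3.6, -0.6, 11.6]
finger_gap: 0.0346
```

The strip is seated on the floor: contact came at TCP z 0.1126, and 0.1125 was expected. Releasing.

carry_out:
  series: "0 0 -0.0006 0 0 0 200; 0 0 0 0 0 0 130; 0 0 0 0 0 0 90; 0 0 0 0 0 0 70; 0 0 0 0 0 0 70"

```text
t: 14.4
tool_pos: [0.6271, 0.0207, 0.1123]
orientation: [-2.33, -2.107, 0.0]
ft_force: [0.6, 0.2, -0.4]
finger_gap: 0.0619
```

carry_out:
  series: "0 0 -0.01 0 0 0 70; 0 0 -0.03 0 0 0 70; 0 0 -0.04 0 0 0 70; 0 0 -0.03 0 0 0 70; 0 0 0 0 0 0 70"

```text
t: 14.9
tool_pos: [0.6292, 0.0207, 0.2276]
orientation: [2.326, 2.103, 0.008]
ft_force: [-0.2, 0.2, 0.8]
finger_gap: 0.062
```

```bash
python3 - <<'E'
from h import *
s=r.sense(); E=wrist_E(s); im=r.get_image("wrist"); cv2.imwrite("pics/w8.png",im); level()
hsv=cv2.cvtColor(im,cv2.COLOR_BGR2HSV); m=cv2.inRange(hsv,(2,120,60),(18,255,255)); m[:,:220]=0; m[:,360:]=0
c=max(cv2.findContours(m,0,2)[0],key=cv2.contourArea); rc=cv2.minAreaRect(c); print(rc); b=wrist(E,cv2.boxPoints(rc),.124); print(b,b.mean(0))
cv2.imwrite("pics/c8.png",cv2.resize(im[40:300,180:400],(508,600),interpolation=cv2.INTER_CUBIC))
E
```

```text
pos [0.6282 0.0207 0.2252] az 84.24504493605447 zax [ 0.0046 -0.0003 -1.    ] F [ 0.2387 -1.0249 -0.8857] q [-0.062   0.502   1.348  -0.      1.287   0.0384] gap 0.06193498485131763 t 14.95
((282.4999694824219, 194.49996948242188), (42.99999237060547, 104.99998474121094), 0.0)
[[ 0.6045 -0.0116  0.124 ]
 [ 0.6155  0.0776  0.124 ]
 [ 0.6494  0.0742  0.124 ]
 [ 0.642  -0.0154  0.124 ]] [0.6279 0.0312 0.124 ]
```

View pics/c8.png

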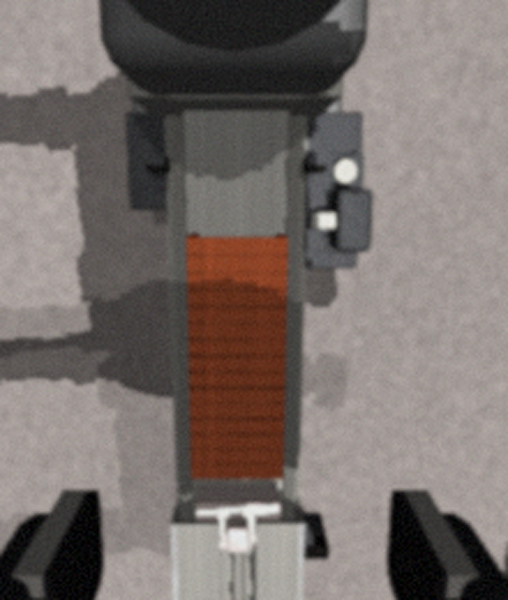

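The strip lies straight between the walls, with its front at crop row 237, its rear at row 478, and a gap to the follower at row ~510. I've now used 12 views, so from here I'll use numbers only. Next I shut the fingers and go behind the tab.

```bash
python3 - <<'E'
from h import *
b=plan([.6077,-.165,.225],84.25,5); plan([.6077,-.165,.143],84.25,3,*b)
E
```

```text
-0.037 -0.000 0.000 0 0 -0.00; -0.037 -0.000 0.000 0 0 -0.00; -0.037 -0.000 0.000 0 0 -0.00; -0.037 -0.000 0.000 0 0 -0.00; -0.037 -0.000 0.000 0 0 -0.00

0.000 0.000 0.027 0 0 -0.00; 0.000 0.000 0.027 0 0 -0.00; 0.000 0.000 0.027 0 0 -0.00;
```

carry_out:
  series: "-0.037 0 0 0 0 0 255; -0.037 0 0 0 0 0 255; -0.037 0 0 0 0 0 255; -0.037 0 0 0 0 0 255; -0.037 0 0 0 0 0 255"
  squeeze: 30

```text
t: 15.45
tool_pos: [0.6077, -0.1646, 0.2216]
orientation: [-2.329, -2.106, 0.001]
ft_force: [0.3, -0.8, -0.8]
finger_gap: -0.0
```

carry_out:
  series: "0 0 0 0 0 0 255; 0 0 0.025 0 0 0 255; 0 0 0.025 0 0 0 255; 0 0 0.025 0 0 0 255; 0 0 0 0 0 0 255"

```text
t: 15.95
tool_pos: [0.6063, -0.1621, 0.1438]
orientation: [-2.326, -2.103, 0.005]
ft_force: [-0.3, -0.2, 0.1]
finger_gap: -0.0
```

carry_out:
  series: "0 0 0 0 0 0 255; 0 0 0 0 0 0 255"

```text
t: 16.15
tool_pos: [0.6092, -0.1633, 0.1486]
orientation: [2.329, 2.106, 0.001]
ft_force: [1.1, 0.1, -0.4]
finger_gap: 0.0003
```

carry_out:
  series: "0.004 -0.001 0.003 0 0 0 255; 0.005 0 0 0 0 0 255; 0.005 0 0 0 0 0 255; 0.005 0 0 0 0 0 255; 0.005 0 0 0 0 0 255"

```text
t: 16.65
tool_pos: [0.6101, -0.1389, 0.1446]
orientation: [2.33, 2.107, 0.0]
ft_force: [0.1, -2.9, 1.6]
finger_gap: 0.0005
```

carry_out:
  series: "0.005 0 0 0 0 0 255; 0.005 0 0 0 0 0 255; 0.005 0 0 0 0 0 255; 0.005 0 0 0 0 0 255; 0.005 0 0 0 0 0 255"

```text
t: 17.15
tool_pos: [0.6125, -0.1141, 0.1444]
orientation: [2.33, 2.107, 0.0]
ft_force: [0.2, -2.1, 1.2]
finger_gap: 0.0001
```

carry_out:
  series: "0.005 0 0 0 0 0 255; 0.005 0 0 0 0 0 255; 0.005 0 0 0 0 0 255; 0.005 0 0 0 0 0 255; 0.005 0 0 0 0 0 255"

```text
t: 17.65
tool_pos: [0.615, -0.0892, 0.1444]
orientation: [2.33, 2.107, 0.0]
ft_force: [0.0, -2.2, 0.9]
finger_gap: -0.0001
```

carry_out:
  series: "0.003 0 0 0 0 0 255; 0.003 0 0 0 0 0 255; 0.003 0 0 0 0 0 255; 0.003 0 0 0 0 0 255; 0.003 0 0 0 0 0 255"

```text
t: 18.15
tool_pos: [0.6164, -0.0752, 0.1444]
orientation: [2.33, 2.106, -0.001]
ft_force: [-1.2, -8.6, 0.7]
finger_gap: 0.0003
```

carry_out:
  series: "0.003 0 0 0 0 0 255; 0.003 0 0 0 0 0 255; 0.003 0 0 0 0 0 255; 0.003 0 0 0 0 0 255; 0.003 0 0 0 0 0 255"

```text
t: 18.65
tool_pos: [0.6179, -0.0604, 0.1444]
orientation: [2.33, 2.106, -0.002]
ft_force: [-1.1, -8.8, 2.1]
finger_gap: 0.0002
```

carry_out:
  series: "0.002 0 0 0 0 0 255; 0.002 0 0 0 0 0 255; 0.002 0 0 0 0 0 255; 0.002 0 0 0 0 0 255; 0.002 0 0 0 0 0 255"

```text
t: 19.15
tool_pos: [0.6189, -0.0506, 0.1444]
orientation: [2.33, 2.106, -0.002]
ft_force: [-1.4, -9.0, 1.4]
finger_gap: 0.0001
```

carry_out:
  series: "0.001 0 0 0 0 0 255; 0.001 0 0 0 0 0 255; 0.001 0 0 0 0 0 255; 0.001 0 0 0 0 0 255; 0.001 0 0 0 0 0 255"

```text
t: 19.65
tool_pos: [0.6194, -0.0457, 0.1444]
orientation: [2.33, 2.106, -0.002]
ft_force: [-0.2, -9.8, 1.6]
finger_gap: -0.0
```

carry_out:
  series: "0.001 0 0 0 0 0 255; 0.001 0 0 0 0 0 255; 0.001 0 0 0 0 0 255"

```text
t: 19.95
tool_pos: [0.6197, -0.0427, 0.1444]
orientation: [2.33, 2.106, -0.002]
ft_force: [-0.5, -10.1, 2.2]
finger_gap: 0.0
```

carry_out:
  series: "0.001 0 0 0 0 0 255; 0.001 0 0 0 0 0 255"

```text
t: 20.15
tool_pos: [0.6198, -0.0407, 0.1444]
orientation: [2.33, 2.106, -0.002]
ft_force: [0.1, -9.9, 2.0]
finger_gap: -0.0002
```

carry_out:
  series: "0.001 0 0 0 0 0 255; 0.001 0 0 0 0 0 255"

```text
t: 20.35
tool_pos: [0.62, -0.039, 0.1444]
orientation: [2.33, 2.106, -0.002]
ft_force: [-1.5, -13.8, 2.6]
finger_gap: 0.0003
```

carry_out:
  series: "0.001 0 0 0 0 0 255; 0.001 0 0 0 0 0 255"

```text
t: 20.55
tool_pos: [0.6202, -0.0373, 0.1444]
orientation: [2.33, 2.106, -0.003]
ft_force: [-0.5, -15.3, 1.3]
finger_gap: -0.0003
```

carry_out:
  series: "0.001 0 0 0 0 0 255; 0.001 0 0 0 0 0 255"

```text
t: 20.75
tool_pos: [0.6204, -0.0354, 0.1444]
orientation: [2.329, 2.106, -0.003]
ft_force: [-1.2, -15.9, 2.5]
finger_gap: 0.0
```

carry_out:
  series: "0.001 0 0 0 0 0 255; 0.001 0 0 0 0 0 255"

```text
t: 20.95
tool_pos: [0.6206, -0.0335, 0.1444]
orientation: [2.33, 2.106, -0.003]
ft_force: [-1.9, -17.0, 2.2]
finger_gap: -0.0002
```

The lug met the tooth at y≈-0.040, so home should be around y≈-0.024.

carry_out:
  series: "0.001 0 0 0 0 0 255; 0.001 0 0 0 0 0 255; 0.001 0 0 0 0 0 255"

```text
t: 21.25
tool_pos: [0.6209, -0.0302, 0.1444]
orientation: [2.33, 2.106, -0.003]
ft_force: [-1.7, -13.0, 2.2]
finger_gap: -0.0
```

carry_out:
  series: "0.001 0 0 0 0 0 255; 0.001 0 0 0 0 0 255"

```text
t: 21.45
tool_pos: [0.6211, -0.0282, 0.1444]
orientation: [2.33, 2.106, -0.003]
ft_force: [-1.7, -13.4, 3.1]
finger_gap: -0.0002
```

carry_out:
  series: "0.001 0 0 0 0 0 255; 0.0005 0 0 0 0 0 255"

```text
t: 21.65
tool_pos: [0.6212, -0.0267, 0.1444]
orientation: [2.33, 2.106, -0.003]
ft_force: [-1.0, -13.6, 2.3]
finger_gap: 0.0003
```

carry_out:
  series: "0.0005 0 0 0 0 0 255; 0.0005 0 0 0 0 0 255"

```text
t: 21.85
tool_pos: [0.6213, -0.0257, 0.1444]
orientation: [2.33, 2.106, -0.003]
ft_force: [-2.2, -14.2, 2.4]
finger_gap: 0.0001
```

carry_out:
  series: "0.0005 0 0 0 0 0 255; 0.0005 0 0 0 0 0 255"

```text
t: 22.05
tool_pos: [0.6215, -0.0247, 0.1444]
orientation: [2.33, 2.106, -0.002]
ft_force: [0.1, -11.2, 1.7]
finger_gap: -0.0
```

carry_out:
  series: "0.0005 0 0 0 0 0 255; 0 0 0 0 0 0 255"

```text
t: 22.25
tool_pos: [0.6215, -0.0239, 0.1444]
orientation: [2.33, 2.106, -0.002]
ft_force: [-0.2, -9.5, 2.5]
finger_gap: 0.0003
```

carry_out:
  series: "0.0005 0 0 0 0 0 255; 0 0 0 0 0 0 255"

```text
t: 22.45
tool_pos: [0.6216, -0.0234, 0.1444]
orientation: [2.33, 2.106, -0.002]
ft_force: [-0.1, -9.8, 1.4]
finger_gap: 0.0002
```

carry_out:
  series: "0.0003 0 0 0 0 0 255; 0.0003 0 0 0 0 0 255"

```text
t: 22.65
tool_pos: [0.6216, -0.0229, 0.1444]
orientation: [2.33, 2.106, -0.002]
ft_force: [-1.5, -13.5, 2.1]
finger_gap: 0.0001
```

carry_out:
  series: "0.0003 0 0 0 0 0 255; 0 0 0 0 0 0 255"

```text
t: 22.85
tool_pos: [0.6217, -0.0229, 0.1444]
orientation: [2.33, 2.106, -0.003]
ft_force: [-1.5, -13.6, 1.3]
finger_gap: 0.0003
```

The force fell from 14 to 10 N (the snap), then began rising on the rubber. I'll ease back and check whether the latch holds.

carry_out:
  series: "-0.001 0 0 0 0 0 255; -0.001 0 0 0 0 0 255; 0 0 0 0 0 0 255"

```text
t: 23.15
tool_pos: [0.6215, -0.0243, 0.1444]
orientation: [2.33, 2.106, -0.001]
ft_force: [-0.7, -8.5, 1.4]
finger_gap: 0.0
```

carry_out:
  series: "-0.001 0 0 0 0 0 255; -0.001 0 0 0 0 0 255; 0 0 0 0 0 0 255"

```text
t: 23.45
tool_pos: [0.6212, -0.0253, 0.1442]
orientation: [-2.33, -2.107, 0.0]
ft_force: [-1.0, 0.8, 0.5]
finger_gap: -0.0001
```

The force goes to zero, so the latch holds. I'll withdraw and lift.

carry_out:
  series: "-0.004 0 0 0 0 0 255; -0.01 0 0 0 0 0 255; -0.015 0 0 0 0 0 255; -0.01 0 -0.03 0 0 0 255; 0 0 -0.04 0 0 0 255"

```text
t: 23.95
tool_pos: [0.6161, -0.0665, 0.2135]
orientation: [-2.33, -2.103, 0.004]
ft_force: [0.2, 0.6, 0.5]
finger_gap: -0.0001
```

carry_out:
  series: "-0.005 0 -0.045 0 0 0 255; 0 0 -0.03 0 0 0 255; 0 0 0 0 0 0 255; 0 0 0 0 0 0 255; 0 0 0 0 0 0 255"

```text
t: 24.45
tool_pos: [0.6163, -0.0698, 0.2881]
orientation: [-2.33, -2.105, 0.002]
ft_force: [-0.2, 0.6, -0.3]
finger_gap: -0.0001
```

```bash
python3 - <<'E'
from h import *
s=r.sense(); E=wrist_E(s); im=r.get_image("wrist"); cv2.imwrite("pics/w9.png",im); level()
K=r.camera_params("wrist")["mtx"]; n=np.array([.637,.135,0]);u=np.array([.1005,.995,0])
k=(im.max(2)<40).astype(np.uint8); 
p=proj(K,E,n-u*.146+[0,0,.164])[0]; print("tab expected (q=.013)",p)
x0,y0=int(p[0])-45,max(0,int(p[1])-45)
sub=k[y0:y0+90,x0:x0+90]
for c in cv2.findContours(sub,0,2)[0]:
    if cv2.contourArea(c)>80:
        rc=cv2.minAreaRect(c); q=np.array(rc[0])+[x0,y0]; w=wrist(E,[q],.164)[0]; print("blk",q,rc[1],w,"behind nose",(n-w)[:2]@u[:2])
hsv=cv2.cvtColor(im,cv2.COLOR_BGR2HSV); m=cv2.inRange(hsv,(2,120,60),(18,255,255))
print("copper",[(cv2.boundingRect(c),cv2.contourArea(c)) for c in cv2.findContours(m,0,2)[0] if cv2.contourArea(c)>30])
t=r.get_image("top"); cv2.imwrite("pics/top9.png",t); t0=cv2.imread("pics/top0.png")
for nme,lo,hi in(("cop",(4,120,90),(16,255,255)),("yel",(22,120,80),(35,255,255)),("pur",(135,80,50),(165,255,255)),("red",(170,100,40),(180,255,255))):
    for tag,i in(("0",t0),("9",t)):
        mm=cv2.inRange(cv2.cvtColor(i,cv2.COLOR_BGR2HSV),lo,hi)[120:330,100:460]
        print(nme,tag,[tuple(np.round(np.array(cv2.minAreaRect(c)[0])+[100,120],1)) for c in cv2.findContours(mm,0,2)[0] if cv2.contourArea(c)>60])
E
```

```text
pos [ 0.6163 -0.0696  0.288 ] az 84.22365315683764 zax [-0.0024  0.0005 -1.    ] F [-0.427  -0.3239  0.1743] q [-0.2087  0.4418  1.2758 -0.      1.4265 -0.1079] gap -0.00010505327445492455 t 24.5
tab expected (q=.013) [286.638  134.9665]
blk [315.8649 169.3108] (12.001126289367676, 11.507928848266602) [ 0.645  -0.0421  0.164 ] behind nose 0.17539515680125237
blk [288.  130.5] (13.0, 34.0) [ 0.6238 -0.0067  0.164 ] behind nose 0.14232691372726183
copper [((406, 228, 10, 57), 72.5), ((397, 228, 14, 57), 250.0), ((114, 116, 58, 65), 1170.5), ((268, 0, 40, 73), 1112.0), ((76, 0, 37, 25), 666.5)]
cop 0 [(np.float64(226.5), np.float64(257.5)), (np.float64(425.5), np.float64(262.9)), (np.float64(349.6), np.float64(260.8)), (np.float64(284.0), np.float64(252.0)), (np.float64(423.0), np.float64(167.5))]
cop 9 [(np.float64(226.5), np.float64(257.5)), (np.float64(425.6), np.float64(262.8)), (np.float64(415.5), np.float64(194.0)), (np.float64(252.0), np.float64(179.0)), (np.float64(423.0), np.float64(167.5))]
yel 0 [(np.float64(358.4), np.float64(299.0))]
yel 9 [(np.float64(358.4), np.float64(299.0))]
pur 0 [(np.float64(339.7), np.float64(222.7))]
pur 9 [(np.float64(337.1), np.float64(217.2))]
red 0 [(np.float64(157.0), np.float64(162.5))]
red 9 [(np.float64(157.0), np.float64(162.5))]
```

carry_out:
  series: "-0.04 -0.03 -0.02 0 0 0 255; -0.045 -0.02 0 0 0 0 255; -0.045 0 0 0 0 0 255; -0.045 0 0 0 0 0 255; -0.045 0 0 0 0 0 255"

```text
t: 25.05
tool_pos: [0.5468, -0.2822, 0.3072]
orientation: [-2.329, -2.107, 0.0]
ft_force: [1.1, 0.2, 0.4]
finger_gap: 0.0001
```

carry_out:
  series: "0 0 0 0 0 0 255; 0 0 0 0 0 0 255; 0 0 0 0 0 0 255; 0 0 0 0 0 0 255; 0 0 0 0 0 0 255"

```text
t: 25.55
tool_pos: [0.5478, -0.2795, 0.308]
orientation: [-2.329, -2.109, -0.0]
ft_force: [-0.1, 0.5, -1.1]
finger_gap: 0.0002
```

```bash
python3 - <<'E'
from h import *
level()
t=r.get_image("top"); sd=r.get_image("side"); cv2.imwrite("pics/top10.png",t); cv2.imwrite("pics/side10.png",sd)
for nm,a,b in(("top",cv2.imread("pics/top0.png"),t),("side",cv2.imread("pics/side0.png"),sd)):
  for nme,lo,hi in(("cop",(2,120,90),(16,255,255)),("yel",(22,120,80),(35,255,255)),("pur",(135,80,50),(165,255,255))):
    for tag,i in(("before",a),("after",b)):
        mm=cv2.inRange(cv2.cvtColor(i,cv2.COLOR_BGR2HSV),lo,hi)[120:330,100:460]
        print(nm,nme,tag,[(np.round(np.array(cv2.minAreaRect(c)[0])+[100,120],1).tolist(),cv2.contourArea(c)) for c in cv2.findContours(mm,0,2)[0] if cv2.contourArea(c)>50])
# rail tab in top view
g=t[150:215,240:335]; k=(g.max(2)<45).astype(np.uint8)
for c in cv2.findContours(k,0,2)[0]:
    if cv2.contourArea(c)>15: q=np.array(cv2.minAreaRect(c)[0])+[240,150]; w=top(q,.164)[0]; print("blk",q,cv2.minAreaRect(c)[1],w,"behind nose",(np.array([.637,.135])-w[:2])@[.1005,.995])
E
```

```text
pos [ 0.5478 -0.2795  0.308 ] az 84.32009221326841 zax [-0.      0.0001 -1.    ] F [-0.0804  0.5004 -1.1366] q [-0.5689  0.4187  1.2597  0.0001  1.4632 -0.4698] gap 0.00024157180467285574 t 25.55
top cop before [([226.5, 257.5], 141.0), ([425.5, 262.9], 162.0), ([349.6, 260.8], 320.5), ([284.0, 252.0], 185.0), ([417.5, 194.0], 55.5), ([423.0, 167.5], 152.0)]
top cop after [([226.5, 257.5], 141.0), ([420.8, 259.3], 112.0), ([284.0, 252.0], 185.0), ([252.0, 179.0], 130.5)]
top yel before [([358.4, 299.0], 324.5)]
top yel after []
top pur before [([339.7, 222.7], 318.5)]
top pur after [([339.8, 222.6], 309.5)]
side cop before [([303.3, 306.1], 238.0), ([317.1, 246.5], 185.0), ([346.8, 194.9], 283.0), ([366.6, 146.8], 107.5), ([299.0, 129.5], 97.0)]
side cop after [([303.1, 306.0], 240.0), ([317.1, 246.5], 188.0), ([366.7, 146.9], 117.5), ([299.2, 129.6], 103.5)]
side yel before [([390.2, 200.4], 451.0)]
side yel after [([390.2, 200.4], 454.0)]
side pur before [([302.7, 194.1], 429.0)]
side pur after [([303.0, 194.1], 438.0)]
blk [292.5538 197.5692] (47.62933349609375, 4.961389541625977) [ 0.5813 -0.0335  0.164 ] behind nose 0.17327178788042896
blk [248.3942 194.5839] (6.8348612785339355, 15.378437995910645) [0.5869 0.0879 0.164 ] behind nose 0.05192433286566656
blk [283.  182.5] (11.0, 4.0) [ 0.6225 -0.0065  0.164 ] behind nose 0.14223180859205556
```

Everything else is unmoved. The tab is still 142 mm behind the nose more than a second after release, so the rail is holding shut. Handing in.

```bash
python3 -c "
from workcell import r
print(r.hand_in())"
```

```text
the job is handed in; nothing more can be done
None
```

The stapler is reloaded and handed in at about 26 s. I drew the rail back to its rubber stop (about 9 N) and lowered the wide copper strip into the channel, which took two roughly 1 mm sideways corrections. Then I let go of it and pushed the rail home from behind the tab.

**Latch:** The push peaked at about 17 N. It fell from 14 N to 10–11 N at the expected home position, then rose to 13.5 N on the front rubber. When I backed off, the force went to zero. More than a second later, two cameras put the tab 142 mm behind the nose, a rail reading of about 0.009 to 0.012.

**Strip at the nose:** I did not see this directly after the rail closed. I infer it because the spring force started where expected, and copper still shows just behind the head in the top view.

**Other things on the bench:** The narrow strip, the short remnant, and the purple and yellow look-alikes are at the same pixels as before. I did not check the spatula, bowl, tile, brush, carton and puck in full at the end, but the arm never worked near them. In one top view the arm hid part of the purple piece and it seemed to have moved; the clear view afterwards showed it had not.

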